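# Tip the felt pens into the slotted pen box

## Task

Put the three felt pens away: take the green tray by its wooden handle, turn it so the pens line up with the slot of the wooden pen box, gently rest its pouring lip on the box with the pens still in the tray, then tip all three pens through the slot without touching them with the gripper. Set the empty tray back down level in the middle of the cork mat and let go; leave the clay beaker, glaze jar and pen pot undisturbed.

Things in the scene. Friction and masses are not known exactly. Their poses are not given: they have to be found in the camera images.
- tray: Loose green pen tray, about 160 g empty (varies), standing on the mat; z up. Origin on its underside. Floor 4 mm thick from own x = -6 to +44 mm, then a ramp rising at 20 degrees towards -x to the pouring lip. Back wall at x = +42 mm, 26 mm high; end walls 27 mm high, 142 mm apart inside, 150 mm outside. The -x side is open: pens stay in when tipped less than 20 degrees, roll out a little beyond.
- tray_grip (a point): Grip point in the middle of the tray's wooden handle, at tray x = +40, y = 0, z = +50 mm. The handle is an upright board on the back wall, 8 mm thick along tray x, 50 mm long along tray y, from z = 22 to 70 mm. Axes as the tray's.
- tray_lip (a point): Middle of the pouring lip's upper edge, at tray x = -37.9, y = 0, z = +15.6 mm; the ramp plate under it is 4 mm thick. Axes as the tray's.
- pen_blue: White felt pen with a blue cap, a plain round stick 135 mm long, 11 mm in diameter, 18 g, that rolls easily; lies in the tray along the tray's y. Origin at its centre, y along its length towards the cap. It spins about y as it rolls.
- pen_green: White felt pen with a green cap, a plain round stick 135 mm long, 11 mm in diameter, 18 g, that rolls easily; lies in the tray along the tray's y. Origin at its centre, y along its length towards the cap. It spins about y as it rolls.
- pen_black: White felt pen with a black cap, a plain round stick 135 mm long, 11 mm in diameter, 18 g, that rolls easily; lies in the tray along the tray's y. Origin at its centre, y along its length towards the cap. It spins about y as it rolls.
- penbox: Fixed dark wooden box, 90 mm (x) by 185 mm (y), 75 mm high, hollow, walls and top 6 mm thick. Origin at the centre of its underside, z up. Its top has one slot along own y, with a raised brass collar round it.
- slot (a point): Centre of the slot's mouth, at the top of the brass collar, 85 mm above the box's underside. Slot 20 mm wide (x) and 155 mm long (y); collar 6 mm thick, standing 10 mm above the box's top. Axes as the box's.
- mat: Fixed round cork mat, 240 mm across, 4 mm thick. Origin at the centre of its underside.
- beaker: Bystander: loose clay beaker, 76 mm across, 95 mm high. Origin at the centre of its underside.
- glaze_jar: Bystander: loose blue glaze jar with white cap, 64 mm across, about 75 mm high. Origin at the centre of its underside.
- pen_pot: Bystander: loose brass pot of pens, 72 mm across, 90 mm high, its pens up to 180 mm high. Origin at the centre of its underside.
Mind the look-alikes: they are no part of the job. Leave any red look-alike of the pen_green alone.

How it is judged:
By the outcome, as a careful person would: the job done as asked, in the order asked, and still so for the second after the job is handed in, with the robot touching nothing.
It also fails if it takes over 61 s, if anything falls off the work surface, if the arm or the gripper's body presses on something with over 40 N, if the wrist force passes 120 N, or if a joint passes its speed limit or range.

## Robot

A 6-joint arm with a two-finger parallel gripper is mounted at the origin on the work surface. World frame = base frame: x ahead of the robot, y to its left, z up, the work surface at z = 0. Lengths are in m, angles in degrees, forces in N, time in s.
With the tool pointing down it reaches from about 0.275 to 0.875 m from the base axis. Payload 12.5 kg.
Tool frame: the origin (TCP) lies on the centre line of the jaws, within the pads' length; the fingertips stand 25 mm ahead of it and the grasp point (between the pads) lies 6 mm ahead of it; z points along the fingers, y is the line along which they close (so a half turn about z gives the same grasp; the last joint's range is limited). The gripper opens to 85 mm and grips with 20 to 120 N. Pads are 22 mm wide; open, the fingers measure 114 mm over their backs; the gripper's body (76 mm by 85 mm) begins 54 mm behind the grasp point. The pads swing forward as they close: fully open they stand 13 mm farther back than shut.
Start: joints at [-78.587, 20.094, 94.641, -0, 65.266, -4.847], TCP at [0.154, -0.528, 0.256] pointing down, gripper open.
Joint ranges: [-157.81, 157.81], [-45, 120.19], [0.68, 151.7], [-89.99, 269.99], [4.06, 180], [-164.3, 164.3]. Speed limits (degrees/s): [127.2, 127.2, 159.86, 180, 180, 180].

## Interface

Orientations are given as a 3x3 rotation matrix whose columns are the frame's x, y, z axes.
In Python, from cell import get_obs, grab_frame, finish_job gives the robot as it stands.
- The arm moves only by the shell command python3 -m handwheel 'ROWS' [OPENING] [FORCE]. ROWS is a JSON object of lists of equal length, an entry for each row: "xyz": the shift along the tool's x, y, z in m, a list of three; "delta_rot": the turn, a rotation vector about the tool's x, y, z in rad, a list of three. In form: {"xyz": [[dx, dy, dz], ...], "delta_rot": [[rx, ry, rz], ...]}. A call has 1 to 5 rows; each row shifts and turns the commanded pose from where the row before left it, along the tool's axes as they then stand; what a row does not reach is not made up. A row lasts 1/12 s, in which the tool goes at most 41.7 mm and 7.16 degrees, less where a joint would pass 70% of its speed; a pose out of reach is approached as far as the arm can. A call with a gripper value outside its range is refused whole. OPENING is the opening in per cent of the stroke, from 0 (shut) to 100 (fully open), set as the call begins (- or left out, the last holds). The fingers move at their own pace and stop on an object; FORCE is the grip in N (left out, the last holds). Time passes only in rows, so rows that do not move let the fingers close. It gives the time, the measured TCP pose, the force, the opening and the grip force at its end, in the units of the state.
- get_obs(): the state, without advancing time (a new reading comes with each control period).
- grab_frame(name): name is "scene" or "side" or "wrist"; returns a dict with "color" (384x512x3 uint8, red, green, blue), "camera_matrix" (3x3 intrinsics, pixels), "rvec" (rotation vector, rad) and "tvec" (3), from world to camera coordinates, as OpenCV has them. Camera axes: x right, y down, z forward; pixel columns grow to the right and rows downward; lengths in m; the calibration is good to about 2 mm. A picture is of the moment at which its call begins. There is no depth.
- finish_job(): hands the job in; it is judged then, once.
The state is a dict: "time_s": time; "joint_pos": joint angles; "joint_velocities": joint speeds; "joint_efforts": joint torques, N m; "position": TCP position; "orientation": TCP orientation; "contact_force": force on the tool from outside, world axes, zero at the start; "ft_torque": the same for the moment, N m; "gripper_width": finger opening in m; "grip_force": force on a finger pad.
Only numpy, scipy, OpenCV 4.12 (cv2) and the standard library are available. Lean on these libraries where they do the work, as an engineer would, in place of code of your own. Each camera call takes 0.05 s, during which the arm holds its last target. There are 200 camera calls.

## Working session

There is one attempt and no reset: what is moved stays moved. The work goes in short steps, Python scripts to look and compute and a shell command to move; the robot and the scene stay as the last step left them, time stands still between calls to the robot, and variables do not carry over. Pictures are saved under pics/ and viewed, at most 10 in all, crops included, and the job is handed in when it is done.

```bash
mkdir -p pics; ls; cat > h.py <<'E'
import numpy as np, cv2
from cell import get_obs, grab_frame
def snap(name,fn=None):
    f=grab_frame(name)
    if fn: cv2.imwrite('pics/'+fn,cv2.cvtColor(f['color'],cv2.COLOR_RGB2BGR))
    return f
def ray(f,uv):
    R,_=cv2.Rodrigues(np.array(f['rvec'],float)); t=np.array(f['tvec'],float).ravel()
    d=R.T@np.linalg.inv(np.array(f['camera_matrix']))@np.array([uv[0],uv[1],1.]); return -R.T@t,d
def onz(f,uv,z):
    c,d=ray(f,uv); return c+d*(z-c[2])/d[2]
def proj(f,P):
    return cv2.projectPoints(np.array(P,float).reshape(-1,3),np.array(f['rvec'],float),np.array(f['tvec'],float),np.array(f['camera_matrix'],float),None)[0].reshape(-1,2)
E
python3 - <<'E'
from h import *
fs=[snap(n) for n in('scene','side')]
im=np.vstack([cv2.resize(f['color'],None,fx=1,fy=1) for f in fs])
cv2.imwrite('pics/scene.png',cv2.cvtColor(fs[0]['color'],4)); cv2.imwrite('pics/side.png',cv2.cvtColor(fs[1]['color'],4))
for f in fs: print(ray(f,(256,192)))
print(get_obs())
E
```

```text
pics
(array([0.98450109, 0.64875044, 0.99848547]), array([-0.32162395, -0.49968438, -0.8043949 ]))
(array([ 0.36880827, -0.48872161,  0.64454752]), array([ 0.28477704,  0.67208449, -0.68362847]))
{'time_s': 0.1, 'joint_pos': array([-7.85860242e+01,  2.01215709e+01,  9.46707972e+01, -1.45800303e-03,
        6.52656509e+01, -4.84730775e+00]), 'joint_velocities': array([-0.16959097, -0.04970969, -0.16144744, -0.06619046, -0.0689173 ,
       -0.18667433]), 'joint_efforts': array([ 5.08950197e-04, -5.06831431e+01, -2.91877824e+01, -5.90005357e-05,
        2.65991555e-03, -2.12939221e-05]), 'position': array([ 0.15397813, -0.52774286,  0.25582567]), 'orientation': array([[ 9.59991750e-01,  2.80028196e-01, -2.23049294e-04],
       [ 2.80028278e-01, -9.59991243e-01,  9.88019999e-04],
       [ 6.25480891e-05, -1.01095116e-03, -9.99999487e-01]]), 'contact_force': array([ 1.12153747, -0.17411047,  0.06360231]), 'ft_torque': array([0.05048088, 0.00787702, 0.00171626]), 'grip_force': 0.0, 'gripper_width': 0.08547510792117795}
```

View pics/scene.png

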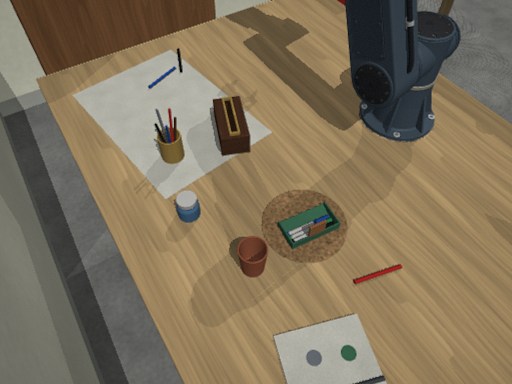

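View pics/side.png

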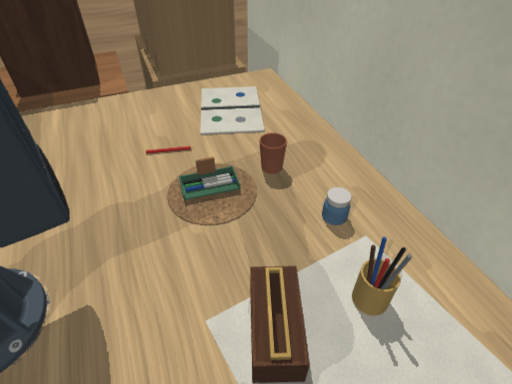

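Scene view: tray on the mat at (308,226), handle at (317,229) on the side nearer the scene camera. Box is at (232,125), beaker (252,256), jar (188,207) and pen pot (171,145). The look-alike red pen is at (378,274), and the blue and black pens are on the paper at (162,77) and (180,60). The pens to move are the white ones in the tray. Side view: tray (210,184), handle behind it at (205,165), box slot (278,312).

```bash
python3 - <<'E'
from h import *
S,D=snap('scene'),snap('side')
def big(m,box):
    k=np.zeros_like(m); x0,y0,x1,y1=box; k[y0:y1,x0:x1]=m[y0:y1,x0:x1]
    return k
for n,f,tb,bb,mb in(('scene',S,(260,190,350,265),(205,90,255,160),(255,185,355,265)),('side',D,(165,155,260,225),(245,260,312,384),(160,155,262,225))):
    hsv=cv2.cvtColor(f['color'],cv2.COLOR_RGB2HSV)
    g=big(cv2.inRange(hsv,(65,70,20),(95,255,255)),tb)
    P=np.argwhere(g)[:,::-1]
    W=np.array([onz(f,p,0.031)[:2] for p in P],np.float32)
    print(n,'tray',len(P),cv2.minAreaRect(W))
    b=big(cv2.inRange(hsv,(18,110,90),(32,255,255)),bb)
    P=np.argwhere(b)[:,::-1]
    if len(P): 
        W=np.array([onz(f,p,0.085)[:2] for p in P],np.float32); print('collar',len(P),cv2.minAreaRect(W))
    x0,y0,x1,y1=mb
    # hsv samples for mat/wood/handle
    cv2.imwrite(f'pics/{n}_t.png',cv2.resize(cv2.cvtColor(f['color'],4)[y0:y1,x0:x1],None,fx=4,fy=4,interpolation=2))
# cork mat extremes by eye
print([onz(S,p,0.004).round(3) for p in((262,224),(347,226),(303,190),(306,262))])
print([onz(D,p,0.004).round(3) for p in((168,193),(257,193),(210,165),(212,220))])
for nm,p,q,z in(('beaker',(252,243),(272,140),.095),('jar',(187,197),(339,195),.075),('pot',(171,140),(377,280),.085)):
    print(nm,onz(S,p,z).round(3),onz(D,q,z).round(3))
E
python3 - <<'E'
import cv2,numpy as np
a=cv2.imread('pics/scene_t.png');b=cv2.imread('pics/side_t.png')
w=max(a.shape[1],b.shape[1]);p=lambda i:cv2.copyMakeBorder(i,0,0,0,w-i.shape[1],0)
o=np.vstack([p(a),p(b)]);print(o.shape);cv2.imwrite('pics/both.png',o)
E
```

```text
scene tray 966 ((0.5343907475471497, 0.2143872231245041), (0.08640822768211365, 0.15629836916923523), 84.76789093017578)
collar 236 ((0.5362761616706848, -0.18409928679466248), (0.2384030818939209, 0.04511653259396553), 73.3911361694336)
side tray 761 ((0.5244648456573486, 0.19675666093826294), (0.09288612753152847, 0.14745068550109863), 84.4407958984375)
collar 925 ((0.5225809216499329, -0.22278395295143127), (0.16995051503181458, 0.03323712199926376), 69.20211791992188)
[array([0.632, 0.133, 0.004]), array([0.435, 0.263, 0.004]), array([0.465, 0.098, 0.004]), array([0.597, 0.292, 0.004])]
[array([0.417, 0.225, 0.004]), array([0.637, 0.136, 0.004]), array([0.556, 0.297, 0.004]), array([0.497, 0.088, 0.004])]
beaker [0.714 0.213 0.095] [0.717 0.226 0.095]
jar [ 0.782 -0.009  0.075] [ 0.783 -0.011  0.075]
pot [ 0.731 -0.215  0.085] [ 0.718 -0.241  0.085]
(600, 408, 3)
```

View pics/both.png

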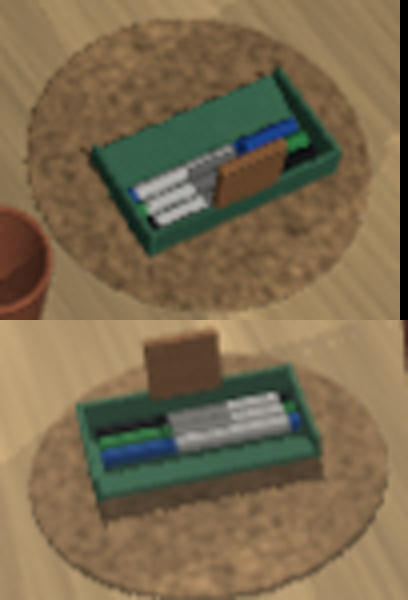

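Crops: all three white pens (blue, green and black caps) lie in the tray. The handle's top edge runs from (310,229) to (326,220) in the scene view and from (201,160) to (219.5,158) in the side view. The open lip faces the robot's -y side. The red pen and the pens on the paper are not the ones meant. I'll triangulate the handle and refine the slot.

```bash
python3 - <<'E'
from h import *
S,D=snap('scene'),snap('side')
def tri(p,q):
    a,d=ray(S,p);b,e=ray(D,q); t=np.linalg.lstsq(np.c_[d,-e],b-a,rcond=None)[0]; A,B=a+t[0]*d,b+t[1]*e
    return (A+B)/2,np.linalg.norm(A-B)
print('handle',tri((310,228.75),(219.5,158)),tri((326.25,220),(201.25,160)))
for f,pp in((S,((310,228.75),(326.25,220))),(D,((219.5,158),(201.25,160)))):
    P=[onz(f,p,.074) for p in pp]; d=P[0]-P[1]; print(P[0].round(4),P[1].round(4),(P[0]+P[1])/2,np.degrees(np.arctan2(d[1],d[0])),np.linalg.norm(d))
for f,bx in((S,(222,94,243,138)),(D,(262,264,294,362))):
    x0,y0,x1,y1=bx; hsv=cv2.cvtColor(f['color'],cv2.COLOR_RGB2HSV)
    m=np.zeros(hsv.shape[:2],np.uint8); m[y0:y1,x0:x1]=cv2.inRange(hsv,(17,110,100),(35,255,255))[y0:y1,x0:x1]
    W=np.array([onz(f,p,.085)[:2] for p in np.argwhere(m)[:,::-1]],np.float32); print(len(W),cv2.minAreaRect(W),np.median(W,0))
E
```

```text
handle (array([0.56386173, 0.24209346, 0.06826345]), np.float64(0.013427468488047573)) (array([0.51475351, 0.24567621, 0.07352692]), np.float64(0.013526586596949716))
[0.5599 0.2468 0.074 ] [0.5081 0.2478 0.074 ] [0.53400999 0.24725901 0.074     ] -1.1168104599852733 0.05179303742268708
[0.5673 0.2302 0.074 ] [0.52  0.24  0.074] [0.5436503  0.23507562 0.074     ] -11.732602995458908 0.04822326227954953
208 ((0.5145860314369202, -0.21025660634040833), (0.17580947279930115, 0.05938463285565376), 68.99325561523438) [ 0.5287492  -0.20626056]
925 ((0.5226592421531677, -0.22233301401138306), (0.1690460443496704, 0.03375648707151413), 69.19031524658203) [ 0.5184     -0.23503456]
```

```bash
R='x'
python3 -m handwheel '{"xyz":[[0,0,0],[0,0,0],[0,0,0],[0,0,0],[0,0,0]],"delta_rot":[[0,0,0.076],[0,0,0.076],[0,0,0.076],[0,0,0.076],[0,0,0.076]]}' 60 >/dev/null
for i in 1 2 3 4 5; do python3 -m handwheel '{"xyz":[[0.0122,-0.032,0],[0.0122,-0.032,0],[0.0122,-0.032,0],[0.0122,-0.032,0],[0.0122,-0.032,0]],"delta_rot":[[0,0,0],[0,0,0],[0,0,0],[0,0,0],[0,0,0]]}'|tail -5; done
python3 -m handwheel '{"xyz":[[0,0,0],[0,0,0]],"delta_rot":[[0,0,0],[0,0,0]]}'
python3 - <<'E'
from h import *
f=snap('wrist','w1.png');o=get_obs();print(o['position'],o['orientation'],ray(f,(256,192)))
E
```

```text
position: [0.2304, -0.3731, 0.2562]
orientation: [[0.995, -0.096, 0.0], [-0.096, -0.995, -0.0], [0.0, -0.0, -1.0]]
contact_force: [1.2, -0.2, 1.2]
gripper_width: 0.051
grip_force: 0.0
position: [0.3065, -0.2197, 0.2564]
orientation: [[0.995, -0.096, 0.0], [-0.096, -0.995, -0.0], [0.0, 0.0, -1.0]]
contact_force: [0.2, 0.2, 0.6]
gripper_width: 0.0513
grip_force: 0.0
position: [0.3827, -0.0661, 0.2565]
orientation: [[0.995, -0.096, 0.001], [-0.096, -0.995, -0.0], [0.001, 0.0, -1.0]]
contact_force: [0.4, -0.9, 0.4]
gripper_width: 0.0514
grip_force: 0.0
position: [0.4588, 0.0875, 0.2564]
orientation: [[0.995, -0.096, 0.0], [-0.096, -0.995, -0.0], [0.0, -0.0, -1.0]]
contact_force: [0.7, -1.7, -0.3]
gripper_width: 0.0511
grip_force: 0.0
position: [0.5349, 0.2408, 0.2562]
orientation: [[0.995, -0.096, -0.0], [-0.096, -0.995, -0.0], [-0.0, 0.0, -1.0]]
contact_force: [-0.1, 0.1, 0.4]
gripper_width: 0.0513
grip_force: 0.0
time_s: 2.97
position: [0.5345, 0.2402, 0.2556]
orientation: [[0.996, -0.094, -0.001], [-0.094, -0.996, -0.0], [-0.001, 0.0, -1.0]]
contact_force: [0.8, 0.0, -0.3]
gripper_width: 0.0515
grip_force: 0.0
[0.53418435 0.23914881 0.25580684] [[ 9.95464202e-01 -9.51327759e-02 -8.81674046e-04]
 [-9.51332099e-02 -9.95464443e-01 -4.64032450e-04]
 [-8.33530468e-04  5.45804175e-04 -9.99999504e-01]] (array([0.61473025, 0.23290427, 0.37312254]), array([-0.31926298,  0.03568397, -0.94701783]))
```

View pics/w1.png

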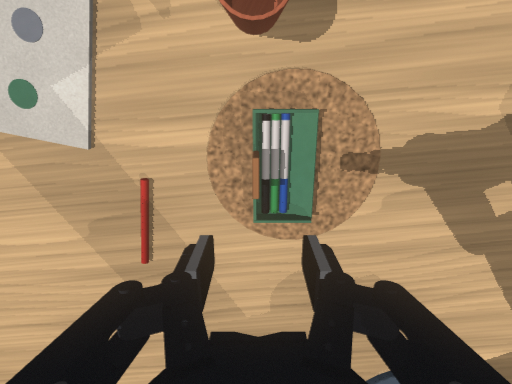

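Wrist view: tray on the mat with three pens. The handle strip is at (256,175), the lip edge at u≈317, and the mat is centred at about (294,153).

```bash
python3 - <<'E'
from h import *
f=snap('wrist')
c=[onz(f,p,.004)[:2] for p in((207,153),(381,153),(297,68),(294,239))]
print('mat',np.round(c,4),np.round((c[0]+c[1])/2,4),np.round((c[2]+c[3])/2,4))
hsv=cv2.cvtColor(f['color'],cv2.COLOR_RGB2HSV)
m=cv2.inRange(hsv,(65,70,20),(95,255,255)); k=np.zeros_like(m);k[100:228,245:325]=m[100:228,245:325]
P=np.argwhere(k)[:,::-1]
box=cv2.minAreaRect(P.astype(np.float32));print(box)
q=cv2.boxPoints(box);print(q)
print([onz(f,p,.031).round(4) for p in q])
# handle: brown mask
h=cv2.inRange(hsv,(5,100,60),(16,255,255));kk=np.zeros_like(h);kk[140:210,248:264]=h[140:210,248:264]
Q=np.argwhere(kk)[:,::-1];r=cv2.minAreaRect(Q.astype(np.float32));print(len(Q),r)
print([ (p,onz(f,p,.074).round(4)) for p in cv2.boxPoints(r)])
# lip edge line (right edge of green per row)
L=np.array([onz(f,(P[P[:,1]==v][:,0].max(),v),.0196)[:2] for v in range(125,205,4)])
print('lip',L[[0,-1]],np.degrees(np.arctan(np.polyfit(L[:,0],L[:,1],1)[0])))
cv2.imwrite('pics/w1c.png',cv2.resize(cv2.cvtColor(f['color'],4)[95:235,235:335],None,fx=4,fy=4,interpolation=2))
E
```

```text
mat [[0.5523 0.307 ]
 [0.5297 0.0701]
 [0.647  0.1793]
 [0.4092 0.1955]] [0.541  0.1886] [0.5281 0.1874]
((284.5, 165.0), (62.99999237060547, 111.99998474121094), 0.0)
[[253.      221.     ]
 [253.      109.00001]
 [316.      109.     ]
 [316.      221.     ]]
[array([0.4574, 0.253 , 0.031 ]), array([0.6045, 0.2382, 0.031 ]), array([0.5972, 0.1626, 0.031 ]), array([0.4491, 0.1665, 0.031 ])]
553 ((252.5, 174.5), (69.0, 9.0), 90.0)
[(array([248., 140.], dtype=float32), array([0.574, 0.246, 0.074])), (array([257., 140.], dtype=float32), array([0.5731, 0.2363, 0.074 ])), (array([257., 209.], dtype=float32), array([0.4922, 0.244 , 0.074 ])), (array([248., 209.], dtype=float32), array([0.4932, 0.2547, 0.074 ]))]
lip [[0.5772097  0.16079282]
 [0.47474943 0.17046052]] -5.291913886910207
```

View pics/w1c.png

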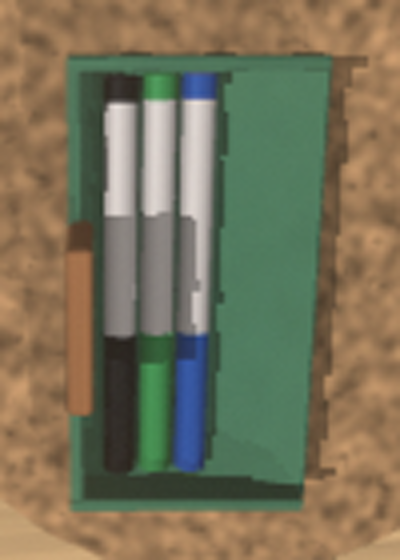

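```bash
python3 - <<'E'
from h import *
f=snap('wrist');o=get_obs()
g=onz(f,(254.8,177.8),.074); a=onz(f,(254.8,157.5),.074);b=onz(f,(254.8,198),.074)
print(g,np.linalg.norm(a-b), 'tool d', o['orientation'].T@(g+[0,0,.006+.054-.074]-o['position']))
print('lip mid', np.round((onz(f,(316.5,112),.0196)+onz(f,(311,213),.0196))/2,4),'back', np.round((onz(f,(252.5,109),.031)+onz(f,(252.5,221),.031))/2,4))
E
```

```text
[0.53056507 0.24230142 0.074     ] 0.048044446063424465 tool d [-0.0038835  -0.00374245  0.19625994]
lip mid [0.5247 0.1648 0.0196] back [0.5309 0.2457 0.031 ]
```

```bash
python3 -m handwheel '{"xyz":[[-0.0008,-0.0007,0.014],[-0.0008,-0.0008,0.014],[-0.0008,-0.0007,0.014],[-0.0008,-0.0008,0.014],[-0.0007,-0.0007,0.014]],"delta_rot":[[0,0,0],[0,0,0],[0,0,0],[0,0,0],[0,0,0]]}' |grep pos
python3 -m handwheel '{"xyz":[[0,0,0.014],[0,0,0.014],[0,0,0.014],[0,0,0.014],[0,0,0.014]],"delta_rot":[[0,0,0],[0,0,0],[0,0,0],[0,0,0],[0,0,0]]}' |grep pos
python3 -m handwheel '{"xyz":[[0,0,0.014],[0,0,0.014],[0,0,0.014],[0,0,0.009],[0,0,0.005]],"delta_rot":[[0,0,0],[0,0,0],[0,0,0],[0,0,0],[0,0,0]]}'
for i in 1 2 ; do python3 -m handwheel '{"xyz":[[0,0,0],[0,0,0],[0,0,0],[0,0,0],[0,0,0]],"delta_rot":[[0,0,0],[0,0,0],[0,0,0],[0,0,0],[0,0,0]]}' 5 60 ;done
```

```text
position: [0.5308, 0.242, 0.1861]
position: [0.5308, 0.242, 0.1161]
time_s: 4.37
position: [0.5306, 0.2422, 0.0596]
orientation: [[0.995, -0.097, -0.001], [-0.097, -0.995, -0.0], [-0.001, 0.001, -1.0]]
contact_force: [0.6, -0.8, 0.3]
gripper_width: 0.0513
grip_force: 0.0
time_s: 4.78
position: [0.5314, 0.2432, 0.0612]
orientation: [[0.995, -0.096, 0.001], [-0.096, -0.995, 0.0], [0.001, -0.001, -1.0]]
contact_force: [0.2, 0.1, 5.6]
gripper_width: 0.0075
grip_force: 59.4
time_s: 5.2
position: [0.5314, 0.2432, 0.0612]
orientation: [[0.995, -0.096, 0.001], [-0.096, -0.995, 0.0], [0.001, -0.001, -1.0]]
contact_force: [-0.3, -0.9, 6.5]
gripper_width: 0.0072
grip_force: 59.5
```

```bash
python3 -m handwheel '{"xyz":[[0,0,-0.003],[0,0,-0.006],[0,0,-0.01],[0,0,-0.014],[0,0,-0.014]],"delta_rot":[[0,0,0],[0,0,0],[0,0,0],[0,0,0],[0,0,0]]}' 
python3 -m handwheel '{"xyz":[[0,0,-0.014],[0,0,-0.014],[0,0,-0.014],[0,0,-0.014],[0,0,-0.014]],"delta_rot":[[0,0,0],[0,0,0],[0,0,0],[0,0,0],[0,0,0]]}' |grep pos
python3 -m handwheel '{"xyz":[[0,0,-0.01],[0,0,-0.005],[0,0,-0.003],[0,0,0],[0,0,0]],"delta_rot":[[0,0,0],[0,0,0],[0,0,0],[0,0,0],[0,0,0]]}'
python3 - <<'E'
from h import *
f=snap('wrist','w2.png')
# collar from where I am? side view too
E
```

```text
time_s: 5.62
position: [0.5308, 0.2431, 0.1084]
orientation: [[0.995, -0.096, -0.0], [-0.096, -0.995, -0.0], [-0.0, 0.0, -1.0]]
contact_force: [-0.7, -0.2, -2.5]
gripper_width: 0.0069
grip_force: 58.4
position: [0.5308, 0.2431, 0.1788]
time_s: 6.45
position: [0.5307, 0.243, 0.1948]
orientation: [[0.995, -0.096, -0.001], [-0.096, -0.995, -0.0], [-0.001, 0.0, -1.0]]
contact_force: [0.2, 0.2, -2.5]
gripper_width: 0.0071
grip_force: 58.4
```

View pics/w2.png

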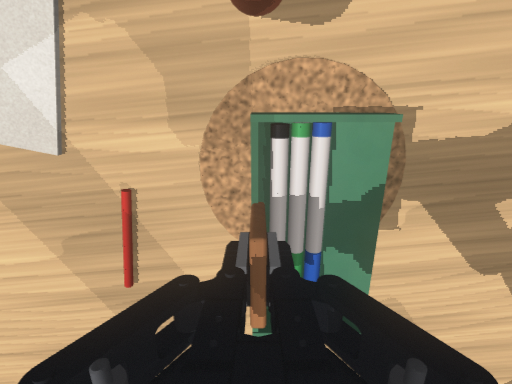

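The tray hangs level in the grip with three pens at (279–321,125–280). I'll turn it to the slot's heading and carry it to a standoff.

```bash
python3 -m handwheel '{"xyz":[[0,0,0],[0,0,0],[0,0,0],[0,0,0],[0,0,0]],"delta_rot":[[0,0,-0.025],[0,0,-0.05],[0,0,-0.08],[0,0,-0.09],[0,0,-0.09]]}' |grep pos
python3 -m handwheel '{"xyz":[[0,0,0],[0,0,0],[0,0,0],[0,0,0],[0,0,0]],"delta_rot":[[0,0,-0.09],[0,0,-0.09],[0,0,-0.09],[0,0,-0.09],[0,0,-0.09]]}' |grep pos
python3 -m handwheel '{"xyz":[[0,0,0],[0,0,0],[0,0,0],[0,0,0],[0,0,0]],"delta_rot":[[0,0,-0.09],[0,0,-0.09],[0,0,-0.09],[0,0,-0.09],[0,0,-0.09]]}' |grep pos
python3 -m handwheel '{"xyz":[[0,0,0],[0,0,0],[0,0,0]],"delta_rot":[[0,0,-0.04],[0,0,-0.02],[0,0,-0.007]]}' |grep -A1 pos
python3 -m handwheel '{"xyz":[[-0.005,0.0014,0],[-0.010,0.0014,0],[-0.015,0.0014,0],[-0.020,0.0014,0],[-0.020,0.0014,0]],"delta_rot":[[0,0,0],[0,0,0],[0,0,0],[0,0,0],[0,0,0]]}' |grep pos
for i in 1 2 3; do python3 -m handwheel '{"xyz":[[-0.020,0.0014,0],[-0.020,0.0014,0],[-0.020,0.0014,0],[-0.020,0.0014,0],[-0.020,0.0014,0]],"delta_rot":[[0,0,0],[0,0,0],[0,0,0],[0,0,0],[0,0,0]]}' |grep pos; done
python3 -m handwheel '{"xyz":[[-0.020,0.0014,0],[-0.020,0.0014,0],[-0.015,0.0014,0],[-0.010,0.0014,0],[-0.005,0.0014,0]],"delta_rot":[[0,0,0],[0,0,0],[0,0,0],[0,0,0],[0,0,0]]}' |grep pos
python3 -m handwheel '{"xyz":[[0,0,0],[0,0,0]],"delta_rot":[[0,0,0],[0,0,0]]}'
python3 - <<'E'
from h import *
f=snap('wrist','w3.png');g=snap('side','s3.png');o=get_obs()
print(o['position'],o['joint_pos'])
E
```

```text
position: [0.5307, 0.243, 0.1947]
position: [0.5307, 0.243, 0.1947]
position: [0.5307, 0.243, 0.1947]
position: [0.5308, 0.243, 0.1949]
orientation: [[0.356, 0.934, -0.001], [0.934, -0.356, -0.0], [-0.001, -0.001, -1.0]]
position: [0.5119, 0.1739, 0.1952]
position: [0.4825, 0.0777, 0.1953]
position: [0.4533, -0.0181, 0.1954]
position: [0.424, -0.1139, 0.1954]
position: [0.4059, -0.1816, 0.1954]
time_s: 10.25
position: [0.4065, -0.1802, 0.1952]
orientation: [[0.357, 0.934, -0.0], [0.934, -0.357, 0.0], [0.0, -0.0, -1.0]]
contact_force: [-0.5, 0.7, -2.6]
gripper_width: 0.0074
grip_force: 58.4
[ 0.40663082 -0.17981545  0.19524128] [-2.98615789e+01  1.39566958e+01  1.13130365e+02  6.75012552e-03
  5.29262543e+01 -8.98542441e+00]
```

View pics/w3.png

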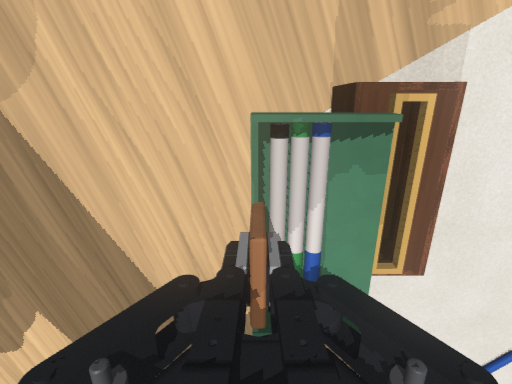

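Wrist view: the tray is beside the box. The brass collar's far edge runs from (437,93) to (403,275), and its near strip is partly hidden by the lip. Measuring the collar lines at z = 0.085.

```bash
python3 - <<'E'
from h import *
f=snap('wrist');o=get_obs();g=snap('side')
hsv=cv2.cvtColor(f['color'],cv2.COLOR_RGB2HSV)
m=cv2.inRange(hsv,(15,110,110),(35,255,255)); m[:,:370]=0;m[:, 445:]=0;m[:85]=0;m[280:]=0
P=np.argwhere(m)[:,::-1];print(len(P),P.min(0),P.max(0))
R=o['orientation'];p=o['position']
W=np.array([onz(f,q,.085) for q in P]); T=(W-p)@R  # tool coords
rows=range(110,265,5)
far=np.array([T[P[:,1]==v][np.argmax(P[P[:,1]==v][:,0])] for v in rows])
k=np.polyfit(far[:,0],far[:,1],1);print('far edge tool: slope deg',np.degrees(np.arctan(k[0])),'y at x0',k[1],np.std(far[:,1]-np.polyval(k,far[:,0])))
print('collar x ext',T[:,0].min(),T[:,0].max())
# outline of top end: bottom end v and top
print('rect',cv2.minAreaRect(W[:,:2].astype(np.float32)))
h2=cv2.cvtColor(g['color'],cv2.COLOR_RGB2HSV);m=cv2.inRange(h2,(17,110,100),(35,255,255));m[:264]=0;m[362:]=0;m[:,:262]=0;m[:,294:]=0
W2=np.array([onz(g,q,.085) for q in np.argwhere(m)[:,::-1]]);c=cv2.minAreaRect(W2[:,:2].astype(np.float32));print('side',c)
# lip upper edge from wrist: rightmost green
gm=cv2.inRange(hsv,(65,70,20),(95,255,255));gm[:, :340]=0
for v in(125,170,215,260):
    u=np.flatnonzero(gm[v]).max(); q=onz(f,(u+.5,v),o['position'][2]-.0572+.0156); print(v,u,((q-p)@R).round(4))
E
```

```text
2749 [372  94] [437 274]
far edge tool: slope deg 0.13518973038579035 y at x0 0.13985163917019866 3.628065516357681e-17
collar x ext -0.08048703970960698 0.08619440690116656
rect ((0.5235249400138855, -0.22127392888069153), (0.16675961017608643, 0.03302018716931343), 69.30618286132812)
side ((0.5223857760429382, -0.22305238246917725), (0.1705852597951889, 0.03375648707151413), 69.19029235839844)
125 393 [0.0682 0.076  0.0416]
170 386 [0.0418 0.076  0.0416]
215 379 [0.0124 0.076  0.0416]
260 372 [-0.0205  0.076   0.0416]
```

View pics/s3.png

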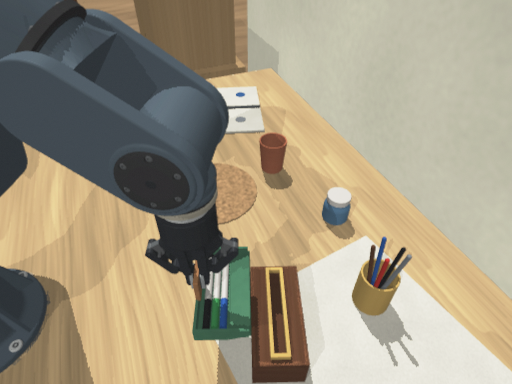

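The wrist and side views agree on the slot centre: (0.523,-0.222), 0.124 m ahead in the tool frame and 0.1° off. Next I'll tilt 10°, go forward 38 mm, and descend near the collar.

```bash
for i in 1 2; do python3 -m handwheel '{"xyz":[[0.0003,0.00073,-0.00134],[0.0003,0.00073,-0.00134],[0.0003,0.00073,-0.00134],[0.0003,0.00073,-0.00134],[0.0003,0.00073,-0.00134]],"delta_rot":[[0.01745,0,0],[0.01745,0,0],[0.01745,0,0],[0.01745,0,0],[0.01745,0,0]]}' |grep -A1 pos; done
python3 -m handwheel '{"xyz":[[0,0.002,-0.00035],[0,0.0035,-0.0006],[0,0.0044,-0.0008],[0,0.0044,-0.0008],[0,0.0044,-0.0008]],"delta_rot":[[0,0,0],[0,0,0],[0,0,0],[0,0,0],[0,0,0]]}' |grep -A1 pos
python3 -m handwheel '{"xyz":[[0,0.0044,-0.0008],[0,0.0044,-0.0008],[0,0.0044,-0.0008],[0,0.0035,-0.0006],[0,0.002,-0.00035]],"delta_rot":[[0,0,0],[0,0,0],[0,0,0],[0,0,0],[0,0,0]]}' |grep -A1 pos
python3 -m handwheel '{"xyz":[[0,0.0005,0.003],[0,0.0009,0.005],[0,0.0012,0.007],[0,0.0012,0.007],[0,0.0012,0.007]],"delta_rot":[[0,0,0],[0,0,0],[0,0,0],[0,0,0],[0,0,0]]}' |grep -A1 pos
python3 -m handwheel '{"xyz":[[0,0.0012,0.007],[0,0.0012,0.007],[0,0.0009,0.005],[0,0.0005,0.003],[0,0,0]],"delta_rot":[[0,0,0],[0,0,0],[0,0,0],[0,0,0],[0,0,0]]}'
python3 - <<'E'
from h import *
f=snap('wrist','w4.png');o=get_obs();R=o['orientation'];p=o['position']
U=p+R@[0,.077,.0416]; print('U',U,'s',(U[:2]-[.523,-.222])@[.935,-.355], 'tilt',np.degrees(np.arccos(-R[2,2])),o['contact_force'])
E
```

```text
position: [0.411, -0.1804, 0.202]
orientation: [[0.357, 0.93, -0.083], [0.934, -0.355, 0.032], [-0.0, -0.089, -0.996]]
position: [0.4155, -0.1806, 0.2082]
orientation: [[0.357, 0.92, -0.164], [0.934, -0.351, 0.063], [-0.0, -0.175, -0.985]]
position: [0.4336, -0.1876, 0.2081]
orientation: [[0.357, 0.92, -0.162], [0.934, -0.352, 0.062], [-0.0, -0.173, -0.985]]
position: [0.4514, -0.1943, 0.2081]
orientation: [[0.357, 0.92, -0.162], [0.934, -0.351, 0.062], [-0.0, -0.173, -0.985]]
position: [0.4505, -0.194, 0.1778]
orientation: [[0.357, 0.92, -0.163], [0.934, -0.351, 0.062], [0.0, -0.174, -0.985]]
time_s: 12.95
position: [0.4505, -0.194, 0.1558]
orientation: [[0.357, 0.92, -0.163], [0.934, -0.351, 0.062], [0.0, -0.175, -0.985]]
contact_force: [0.2, -0.1, -2.3]
gripper_width: 0.0074
grip_force: 58.5
U [ 0.51474946 -0.21851533  0.10183119] s -0.00895130922727037 tilt 10.023625777327423 [ 0.38804194 -0.04914885 -2.21249521]
```

View pics/w4.png

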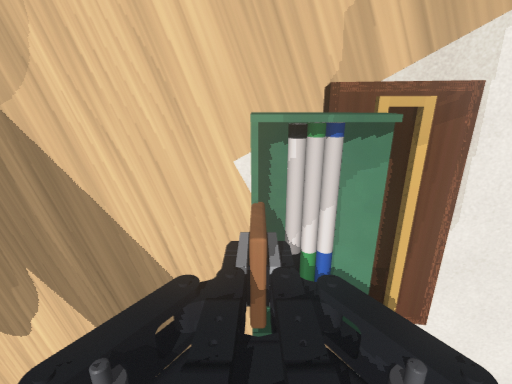

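Pens have settled against the foot of the ramp and are still in the tray; the slot shows just beyond the lip at u≈395–405. Lowering gently to contact.

```bash
python3 - <<'E'
from h import *
f=snap('wrist');o=get_obs();R=o['orientation'];p=o['position']
hsv=cv2.cvtColor(f['color'],cv2.COLOR_RGB2HSV);m=cv2.inRange(hsv,(15,110,110),(35,255,255))
for v in(130,180,230,280):
    u=np.flatnonzero(m[v,380:440]).max()+380; q=onz(f,(u+.5,v),.085); U=p+R@[0,.077,.0416]
    print(u,(q-U)@[.935,-.355,0]-.016)
E
python3 -m handwheel '{"xyz":[[0,0.0003,0.00177],[0,0.0003,0.00177],[0,0.0003,0.00177],[0,0.0003,0.00177],[0,0.0003,0.00177]],"delta_rot":[[0,0,0],[0,0,0],[0,0,0],[0,0,0],[0,0,0]]}'|grep -A2 pos
for i in 1 2 3 4; do python3 -m handwheel '{"xyz":[[0,0.00009,0.0005],[0,0,0]],"delta_rot":[[0,0,0],[0,0,0]]}'|egrep 'pos|con'; done
```

```text
429 0.009021083213121495
420 0.009471429146757557
410 0.009342797471780833
400 0.009196320878369253
position: [0.4506, -0.1941, 0.1473]
orientation: [[0.357, 0.92, -0.162], [0.934, -0.352, 0.062], [0.0, -0.174, -0.985]]
contact_force: [-1.9, 1.0, 0.9]
position: [0.4506, -0.1941, 0.1471]
contact_force: [-2.9, 0.4, 2.0]
position: [0.4506, -0.1941, 0.1469]
contact_force: [-4.5, 1.8, 6.0]
position: [0.4506, -0.1941, 0.1467]
contact_force: [-5.1, 2.1, 11.8]
position: [0.4506, -0.1941, 0.1465]
contact_force: [-7.8, 2.0, 14.9]
```

```bash
for i in 1 2; do python3 -m handwheel '{"xyz":[[0,-0.00013,-0.00075],[0,0,0],[0,0,0]],"delta_rot":[[0,0,0],[0,0,0],[0,0,0]]}'|egrep 'time|pos|con'; done
python3 - <<'E'
from h import *
f=snap('side'); cv2.imwrite('pics/s5.png',cv2.resize(cv2.cvtColor(f['color'],4)[220:384,160:340],None,fx=3.5,fy=3.5,interpolation=2))
E
```

```text
time_s: 14.38
position: [0.4506, -0.1941, 0.1468]
contact_force: [-6.2, 1.4, 8.3]
time_s: 14.63
position: [0.4507, -0.1941, 0.1471]
contact_force: [-2.8, 0.8, 3.9]
```

View pics/s5.png

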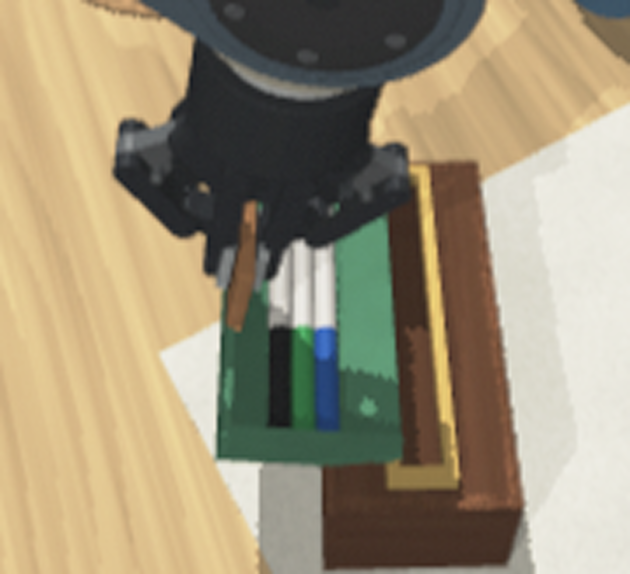

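Lip rests on the collar's near side with about 6 N, pens still in the tray, slot open ahead. Tipping about the contact.

```bash
for i in 1 2; do python3 -m handwheel '{"xyz":[[0,0.0008,-0.00121],[0,0.0008,-0.00121],[0,0.0008,-0.00121],[0,0.0008,-0.00121]],"delta_rot":[[0.01745,0,0],[0.01745,0,0],[0.01745,0,0],[0.01745,0,0]]}'|egrep 'time|pos|con'; done
python3 - <<'E'
from h import *
o=get_obs();R=o['orientation'];p=o['position']
U=p+R@[0,.077,.0416]; print('U',U,'s',(U[:2]-[.523,-.222])@[.935,-.355], 'tilt',np.degrees(np.arccos(-R[2,2])),o['contact_force'])
E
```

```text
time_s: 15.02
position: [0.4549, -0.1957, 0.1514]
contact_force: [-1.6, 1.3, 6.2]
time_s: 15.35
position: [0.4592, -0.1974, 0.1554]
contact_force: [-0.7, 0.2, 6.9]
U [ 0.51557084 -0.21891448  0.09194999] s -0.008041618907387254 tilt 18.040096445750184 [-0.70940779  0.22499662  6.86410988]
```

```bash
for i in 1 2 3; do python3 -m handwheel '{"xyz":[[0,0.00073,-0.00132],[0,0.00036,-0.00066],[0,0.00036,-0.00066]],"delta_rot":[[0.01745,0,0],[0.0087,0,0],[0.0087,0,0]]}'|egrep 'time|pos|con'; done
python3 -m handwheel '{"xyz":[[0,0,0],[0,0,0],[0,0,0],[0,0,0],[0,0,0]],"delta_rot":[[0,0,0],[0,0,0],[0,0,0],[0,0,0],[0,0,0]]}'|egrep 'time|pos|con'
python3 - <<'E'
from h import *
f=snap('side'); w=snap('wrist')
a=cv2.resize(f['color'][220:384,160:340],(394,359));b=cv2.resize(w['color'][90:340,230:500],(388,359))
cv2.imwrite('pics/c6.png',cv2.cvtColor(np.hstack([a,b]),4))
E
```

```text
time_s: 15.6
position: [0.4614, -0.1982, 0.1573]
contact_force: [0.1, 0.4, 6.0]
time_s: 15.85
position: [0.4636, -0.199, 0.1591]
contact_force: [1.8, -0.4, 5.4]
time_s: 16.1
position: [0.4656, -0.1998, 0.1609]
contact_force: [4.3, -2.3, 3.7]
time_s: 16.52
position: [0.4651, -0.1996, 0.1608]
contact_force: [3.8, -1.4, 4.9]
```

View pics/c6.png

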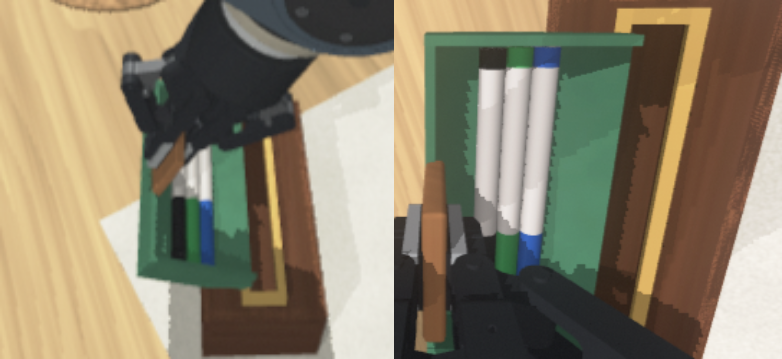

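Side and wrist crops at a commanded 24°: all three pens are still against the foot of the ramp, and the slot is clear ahead of the lip. That makes 11 pictures viewed, one over the limit of 10, so from here I'll check by numbers only.

```bash
cat > pens.py <<'E'
from h import *
f=snap('wrist');h=cv2.cvtColor(f['color'],cv2.COLOR_RGB2HSV)
m=cv2.inRange(h,(0,0,110),(180,60,255))[140:230,265:415]
g=cv2.inRange(h,(65,70,20),(95,255,255))
for v in(10,40):
    u=np.flatnonzero(m[v])+265; print('row',v+140,'white',len(u),(u.min(),u.max()) if len(u) else '', 'lip',np.flatnonzero(g[v+140]).max())
o=get_obs();R=o['orientation'];U=o['position']+R@[0,.077,.0416];print('area',int((m>0).sum()),'tilt',np.degrees(np.arccos(-R[2,2])).round(1),'U s,z',((U[:2]-[.523,-.222])@[.935,-.355]).round(4),U[2].round(4),o['contact_force'].round(1),o['time_s'])
E
python3 pens.py
for i in 1 2 3; do python3 -m handwheel '{"xyz":[[0,0.0005,-0.00134],[0,0,0],[0,0,0],[0,0,0]],"delta_rot":[[0.01745,0,0],[0,0,0],[0,0,0],[0,0,0]]}' >/dev/null; python3 pens.py; done
```

```text
row 150 white 55 (np.int64(288), np.int64(342)) lip 391
row 180 white 53 (np.int64(287), np.int64(339)) lip 386
area 4741 tilt 24.0 U s,z -0.0086 0.0915 [ 3.9 -2.2  5. ] 16.6667
row 150 white 56 (np.int64(293), np.int64(348)) lip 390
row 180 white 54 (np.int64(292), np.int64(345)) lip 386
area 4787 tilt 25.1 U s,z -0.0097 0.0913 [ 1.7 -0.1  5.8] 17.05
row 150 white 62 (np.int64(348), np.int64(410)) lip 347
row 180 white 61 (np.int64(345), np.int64(405)) lip 344
area 5430 tilt 26.1 U s,z -0.01 0.091 [-2.1  0.6 -2.7] 17.4333
row 150 white 0  lip 389
row 180 white 2 (np.int64(413), np.int64(414)) lip 384
area 261 tilt 27.0 U s,z -0.0096 0.0916 [-2.1  0.5 -2.2] 17.8167
```

```bash
python3 -m handwheel '{"xyz":[[0,0,0],[0,0,0],[0,0,0],[0,0,0],[0,0,0]],"delta_rot":[[0,0,0],[0,0,0],[0,0,0],[0,0,0],[0,0,0]]}'|grep con
cat > comp.py <<'E'
from h import *
a=cv2.imread('pics/s3.png');h0=cv2.cvtColor(a,cv2.COLOR_BGR2HSV)
for n in('wrist','side'):
    f=snap(n,'chk_%s_%d.png'%(n,int(get_obs()['time_s']*10)));h=cv2.cvtColor(f['color'],cv2.COLOR_RGB2HSV)
    for nm,lo,hi in(('white',(0,0,110),(180,60,255)),('blue',(105,110,40),(130,255,255)),('green',(45,110,40),(64,255,255))):
        k,_,st,c=cv2.connectedComponentsWithStats(cv2.inRange(h,lo,hi))
        print(n,nm,[(st[i,:5].tolist()) for i in range(1,k) if st[i,4]>25][:12])
E
python3 comp.py
```

```text
contact_force: [-2.6, 0.6, -2.2]
wrist white [[423, 33, 89, 46, 2039], [5, 59, 31, 26, 270], [32, 66, 10, 15, 83], [251, 113, 9, 25, 35], [448, 120, 64, 264, 8682], [404, 129, 27, 92, 690], [74, 163, 9, 13, 76], [0, 200, 59, 149, 4662], [236, 232, 13, 42, 359], [270, 257, 10, 17, 110], [0, 323, 72, 61, 1665], [90, 370, 8, 5, 26]]
wrist blue []
wrist green []
side white [[247, 0, 265, 300, 44971], [231, 112, 56, 20, 489], [312, 130, 49, 43, 1040], [270, 219, 44, 28, 381], [205, 236, 307, 148, 19079], [222, 245, 20, 7, 95], [380, 249, 13, 15, 57], [228, 285, 13, 11, 51], [279, 298, 6, 38, 139], [9, 339, 13, 14, 99]]
side blue [[371, 237, 15, 48, 167]]
side green []
```

```bash
cat > tri.py <<'E'
from h import *
a=np.array([.355,.935,0]);F=np.array([.935,-.355,0]);O=np.array([.523,-.222,0])
W,D=snap('wrist'),snap('side');res=[]
for f,(x,y,w,hh) in((W,(400,125,35,100)),(D,(274,290,14,60))):
    h=cv2.cvtColor(f['color'],cv2.COLOR_RGB2HSV);m=cv2.inRange(h,(0,0,110),(180,60,255))
    P=[];
    for v in range(y,y+hh,6):
        u=np.flatnonzero(m[v,x:x+w])
        if len(u)>2: P.append((u.min()+x,u.max()+x,v))
    r=[]
    for u0,u1,v in P:
        for u in(u0,u1+1):
            c,d=ray(f,(u,v)); r.append((u,v,[ round(float(((c+d*(z-c[2])/d[2]-O)@F)*1e3),1) for z in(.006,.0115,.02,.03,.05,.07,.085)]))
    for q in r[:12]: print(q)
    print()
E
python3 tri.py
```

```text
(np.int64(426), 131, [12.5, 12.1, 11.5, 10.8, 9.3, 7.8, 6.7])
(np.int64(431), 131, [16.0, 15.5, 14.8, 13.9, 12.1, 10.4, 9.1])
(np.int64(425), 137, [12.6, 12.2, 11.6, 10.8, 9.4, 7.9, 6.7])
(np.int64(429), 137, [15.4, 15.0, 14.2, 13.4, 11.7, 10.0, 8.7])
(np.int64(423), 143, [12.0, 11.6, 11.0, 10.3, 8.9, 7.4, 6.3])
(np.int64(428), 143, [15.5, 15.1, 14.3, 13.5, 11.8, 10.1, 8.8])
(np.int64(422), 149, [12.1, 11.7, 11.1, 10.4, 8.9, 7.5, 6.4])
(np.int64(427), 149, [15.7, 15.2, 14.5, 13.6, 11.9, 10.2, 8.9])
(np.int64(421), 155, [12.2, 11.8, 11.2, 10.5, 9.0, 7.6, 6.5])
(np.int64(426), 155, [15.8, 15.3, 14.6, 13.7, 12.0, 10.3, 9.0])
(np.int64(418), 161, [10.9, 10.5, 9.9, 9.3, 7.9, 6.5, 5.5])
(np.int64(425), 161, [15.9, 15.4, 14.7, 13.8, 12.1, 10.3, 9.0])

(np.int64(279), 314, [10.7, 10.1, 9.3, 8.4, 6.5, 4.6, 3.2])
(np.int64(283), 314, [18.4, 17.9, 16.9, 15.9, 13.8, 11.6, 10.0])
(np.int64(279), 320, [9.7, 9.2, 8.4, 7.5, 5.6, 3.8, 2.4])
(np.int64(283), 320, [17.4, 16.8, 15.9, 14.9, 12.8, 10.7, 9.1])
(np.int64(279), 326, [8.8, 8.3, 7.5, 6.6, 4.8, 2.9, 1.6])
(np.int64(284), 326, [18.2, 17.7, 16.8, 15.7, 13.6, 11.5, 9.9])
(np.int64(279), 332, [7.9, 7.4, 6.6, 5.7, 3.9, 2.1, 0.8])
(np.int64(284), 332, [17.2, 16.6, 15.8, 14.7, 12.6, 10.5, 9.0])
```

```bash
python3 -m handwheel '{"xyz":[[0,-0.0009,-0.0018],[0,-0.0018,-0.0036],[0,-0.0036,-0.0071],[0,-0.0054,-0.0107],[0,-0.0054,-0.0107]],"delta_rot":[[0,0,0],[0,0,0],[0,0,0],[0,0,0],[0,0,0]]}'|egrep 'pos|con'
python3 -m handwheel '{"xyz":[[0,-0.0054,-0.0107],[0,-0.0036,-0.0071],[0,0,0],[0,0,0]],"delta_rot":[[0,0,0],[0,0,0],[0,0,0],[0,0,0]]}'|egrep 'pos|con'
for i in 1 2; do python3 -m handwheel '{"xyz":[[0,0,0],[0,0,0],[0,0,0],[0,0,0],[0,0,0]],"delta_rot":[[-0.0471,0,0],[-0.0471,0,0],[-0.0471,0,0],[-0.0471,0,0],[-0.0471,0,0]]}'|egrep -A1 'pos|con'; done
python3 -m handwheel '{"xyz":[[0,0,0],[0,0,0],[0,0,0]],"delta_rot":[[0,0,0],[0,0,0],[0,0,0]]}'
python3 comp.py
```

```text
position: [0.4682, -0.2008, 0.2031]
contact_force: [0.7, 0.9, -2.2]
position: [0.4681, -0.2007, 0.2221]
contact_force: [-0.5, 0.0, -2.2]
position: [0.4678, -0.2006, 0.221]
orientation: [[0.357, 0.909, -0.217], [0.934, -0.347, 0.083], [0.0, -0.232, -0.973]]
contact_force: [0.5, -0.9, -2.8]
gripper_width: 0.0073
position: [0.4677, -0.2005, 0.221]
orientation: [[0.357, 0.934, 0.001], [0.934, -0.357, -0.0], [0.0, 0.001, -1.0]]
contact_force: [0.8, 0.5, -2.4]
gripper_width: 0.0072
time_s: 20.27
position: [0.468, -0.2007, 0.2214]
orientation: [[0.357, 0.934, -0.002], [0.934, -0.357, 0.001], [0.0, -0.002, -1.0]]
contact_force: [-0.1, 0.1, -1.9]
gripper_width: 0.0071
grip_force: 58.7
wrist white [[312, 0, 200, 384, 40639], [201, 122, 52, 107, 2867], [237, 232, 11, 38, 293], [270, 265, 10, 9, 39]]
wrist blue [[447, 339, 14, 10, 83]]
wrist green []
side white [[247, 0, 265, 300, 45433], [68, 20, 76, 22, 609], [206, 59, 54, 43, 1398], [207, 179, 66, 26, 426], [325, 187, 26, 21, 418], [194, 223, 13, 10, 33], [205, 236, 307, 148, 20006], [380, 249, 13, 15, 56], [244, 261, 4, 16, 33], [233, 263, 4, 14, 41], [279, 327, 6, 8, 39], [9, 339, 13, 13, 100]]
side blue [[371, 237, 15, 48, 167]]
side green []
```

```bash
python3 -m handwheel '{"xyz":[[0.0107,-0.0034,0],[0.0107,-0.0034,0],[0.0213,-0.0067,0],[0.0213,-0.0067,0],[0.0213,-0.0067,0]],"delta_rot":[[0,0,0],[0,0,0],[0,0,0],[0,0,0],[0,0,0]]}'|egrep 'pos'
for i in 1 2; do python3 -m handwheel '{"xyz":[[0.0213,-0.0067,0],[0.0213,-0.0067,0],[0.0213,-0.0067,0],[0.0213,-0.0067,0],[0.0213,-0.0067,0]],"delta_rot":[[0,0,0],[0,0,0],[0,0,0],[0,0,0],[0,0,0]]}'|egrep 'pos';done
python3 -m handwheel '{"xyz":[[0.0213,-0.0067,0],[0.0213,-0.0067,0],[0.0213,-0.0067,0],[0.0107,-0.0034,0],[0.0107,-0.0034,0]],"delta_rot":[[0,0,0],[0,0,0],[0,0,0],[0,0,0],[0,0,0]]}'|egrep 'pos'
python3 -m handwheel '{"xyz":[[0,0,0],[0,0,0],[0,0,0]],"delta_rot":[[0,0,0],[0,0,0],[0,0,0]]}'
python3 - <<'E'
from h import *
f=snap('scene');h=cv2.cvtColor(f['color'],cv2.COLOR_RGB2HSV)
old=cv2.imread('pics/scene.png');d=np.abs(cv2.cvtColor(f['color'],4).astype(int)-old).max(2)
k,_,st,c=cv2.connectedComponentsWithStats((d>40).astype(np.uint8))
print([st[i].tolist() for i in range(1,k) if st[i,4]>8])
f=snap('side');old=cv2.imread('pics/side.png');d=np.abs(cv2.cvtColor(f['color'],4).astype(int)-old).max(2)
k,_,st,c=cv2.connectedComponentsWithStats((d>40).astype(np.uint8))
print([st[i].tolist() for i in range(1,k) if st[i,4]>8])
# mat circle fit from side/wrist by cork texture is hidden; tray contents in wrist:
w=snap('wrist');h=cv2.cvtColor(w['color'],cv2.COLOR_RGB2HSV)
g=cv2.inRange(h,(65,70,20),(95,255,255));print('tray rows',[(v,np.flatnonzero(g[v])[[0,-1]].tolist(),int((g[v]>0).sum())) for v in(125,150,180,210)])
E
```

```text
position: [0.4732, -0.1096, 0.2216]
position: [0.4797, 0.0021, 0.2217]
position: [0.4862, 0.1135, 0.2216]
position: [0.4915, 0.2023, 0.2215]
time_s: 22.28
position: [0.492, 0.2002, 0.2216]
orientation: [[0.357, 0.934, -0.0], [0.934, -0.357, -0.0], [-0.0, -0.0, -1.0]]
contact_force: [-0.1, 0.5, -2.7]
gripper_width: 0.0072
grip_force: 58.8
[[248, 0, 145, 212, 12304], [405, 0, 9, 26, 173], [418, 0, 24, 13, 254], [431, 0, 81, 107, 5375], [225, 7, 84, 73, 2568], [447, 16, 14, 22, 72], [371, 23, 12, 18, 71], [383, 25, 9, 21, 127], [391, 26, 12, 11, 44], [406, 27, 7, 19, 95], [355, 28, 10, 4, 18], [419, 47, 4, 11, 22], [409, 53, 1, 9, 9], [414, 86, 10, 2, 11], [429, 104, 9, 18, 69], [365, 114, 7, 8, 41], [275, 210, 66, 40, 1374]]
[[80, 0, 131, 51, 3506], [153, 52, 89, 156, 6153], [0, 78, 70, 170, 6681], [204, 205, 34, 18, 335], [23, 220, 228, 164, 16254], [279, 297, 6, 55, 179], [29, 322, 8, 13, 30], [17, 341, 6, 8, 18]]
tray rows [(125, [252, 393], 55), (150, [252, 389], 133), (180, [252, 385], 131), (210, [266, 380], 115)]
```

Nothing else has changed in either view (bystanders unmoved), the tray is empty, and the pen blob shows inside the slot. Lowering.

```bash
python3 -m handwheel '{"xyz":[[0,0,0.008],[0,0,0.016],[0,0,0.016],[0,0,0.016],[0,0,0.016]],"delta_rot":[[0,0,0],[0,0,0],[0,0,0],[0,0,0],[0,0,0]]}'|egrep 'pos'
python3 -m handwheel '{"xyz":[[0,0,0.016],[0,0,0.016],[0,0,0.016],[0,0,0.014],[0,0,0.010]],"delta_rot":[[0,0,0],[0,0,0],[0,0,0],[0,0,0],[0,0,0]]}'|egrep 'pos|con'
python3 -m handwheel '{"xyz":[[0,0,0.006],[0,0,0.004],[0,0,0.002],[0,0,0],[0,0,0]],"delta_rot":[[0,0,0],[0,0,0],[0,0,0],[0,0,0],[0,0,0]]}'|egrep 'pos|con'
for i in 1 2 3; do python3 -m handwheel '{"xyz":[[0,0,0.001],[0,0,0]],"delta_rot":[[0,0,0],[0,0,0]]}'|egrep 'pos|con'; done
```

```text
position: [0.492, 0.2003, 0.1484]
position: [0.4916, 0.2003, 0.076]
contact_force: [0.6, -0.0, -1.5]
position: [0.4924, 0.2008, 0.0661]
contact_force: [0.6, 0.4, -2.3]
position: [0.4923, 0.2008, 0.065]
contact_force: [-0.2, 0.0, -1.7]
position: [0.4921, 0.2007, 0.0637]
contact_force: [0.2, -0.5, -1.8]
position: [0.4921, 0.2007, 0.0625]
contact_force: [-1.3, 0.7, -2.6]
```

```bash
for i in 1 2 3; do python3 -m handwheel '{"xyz":[[0,0,0.0005],[0,0,0]],"delta_rot":[[0,0,0],[0,0,0]]}'|egrep 'pos|con'; done
python3 - <<'E'
from h import *
f=snap('wrist');h=cv2.cvtColor(f['color'],cv2.COLOR_RGB2HSV)
print([onz(f,p,.004).round(3) for p in((256,192),(0,192),(511,192))])
E
```

```text
position: [0.4921, 0.2007, 0.0621]
contact_force: [0.5, 0.1, -1.6]
position: [0.4921, 0.2007, 0.0616]
contact_force: [-0.0, -0.5, -1.8]
position: [0.4922, 0.2007, 0.0612]
contact_force: [-0.1, -0.4, -0.9]
[array([0.498, 0.223, 0.004]), array([0.336, 0.285, 0.004]), array([0.659, 0.161, 0.004])]
```

```bash
python3 -m handwheel '{"xyz":[[0,0,0.0005],[0,0,0]],"delta_rot":[[0,0,0],[0,0,0]]}'|egrep 'pos|con'
python3 -m handwheel '{"xyz":[[0,0,0],[0,0,0],[0,0,0],[0,0,0],[0,0,0]],"delta_rot":[[0,0,0],[0,0,0],[0,0,0],[0,0,0],[0,0,0]]}' 50 20
python3 -m handwheel '{"xyz":[[0,0,-0.003],[0,0,-0.008],[0,0,-0.016],[0,0,-0.02],[0,0,-0.02]],"delta_rot":[[0,0,0],[0,0,0],[0,0,0],[0,0,0],[0,0,0]]}'|grep con
python3 -m handwheel '{"xyz":[[0,0,-0.025],[0,0,-0.025],[0,0,-0.025],[0,0,-0.025],[0,0,-0.025]],"delta_rot":[[0,0,0],[0,0,0],[0,0,0],[0,0,0],[0,0,0]]}'|grep con
python3 -m handwheel '{"xyz":[[0,0,-0.02],[0,0,0],[0,0,0]],"delta_rot":[[0,0,0],[0,0,0],[0,0,0]]}'
cat > fin.py <<'E'
from h import *
f=snap('wrist','fin.png');h=cv2.cvtColor(f['color'],cv2.COLOR_RGB2HSV);lab=cv2.cvtColor(f['color'],cv2.COLOR_RGB2HSV)
g=cv2.inRange(h,(65,70,20),(95,255,255));k,l,st,c=cv2.connectedComponentsWithStats(g);i=1+np.argmax(st[1:,4])
P=np.argwhere(l==i)[:,::-1];W=np.array([onz(f,p,.02)[:2] for p in P],np.float32);r=cv2.minAreaRect(W);print('tray',r,st[i])
# cork: local texture
v=h[:,:,2].astype(np.float32);sd=np.sqrt(np.maximum(cv2.blur(v*v,(7,7))-cv2.blur(v,(7,7))**2,0))
m=((sd>9)&(h[:,:,0]>5)&(h[:,:,0]<20)).astype(np.uint8);m=cv2.morphologyEx(m,cv2.MORPH_OPEN,np.ones((5,5)));m|=(g>0).astype(np.uint8)
m=cv2.morphologyEx(m,cv2.MORPH_CLOSE,np.ones((9,9)))
k,l,st,c=cv2.connectedComponentsWithStats(m);i=l[P[:,1].astype(int).min()+10,int(P[:,0].mean())] or 1+np.argmax(st[1:,4]);print('mat comp',st[i])
ct=max(cv2.findContours((l==i).astype(np.uint8),0,1)[0],key=len)[:,0]
C=np.array([onz(f,p,.004)[:2] for p in ct],np.float32);print('mat circle',cv2.minEnclosingCircle(C))
print(get_obs()['position'],get_obs()['time_s'])
E
python3 fin.py; python3 comp.py|grep wrist
```

```text
position: [0.4922, 0.2007, 0.0612]
contact_force: [-4.1, -1.3, 7.2]
time_s: 25.32
position: [0.4921, 0.2008, 0.0606]
orientation: [[0.357, 0.934, -0.0], [0.934, -0.357, 0.0], [0.0, -0.0, -1.0]]
contact_force: [-0.0, -0.0, -0.8]
gripper_width: 0.0429
grip_force: 0.0
contact_force: [0.8, -0.9, 0.2]
contact_force: [0.1, 0.1, -0.5]
time_s: 26.4
position: [0.4923, 0.2008, 0.274]
orientation: [[0.357, 0.934, 0.002], [0.934, -0.357, 0.001], [0.002, 0.002, -1.0]]
contact_force: [0.9, 0.5, -0.0]
gripper_width: 0.0429
grip_force: 0.0
tray ((0.5264430046081543, 0.18247103691101074), (0.13662812113761902, 0.07524725049734116), 69.17047119140625) [ 259  115   58   97 4452]
mat comp [  199    63   225   272 25522]
mat circle ((0.5305063724517822, 0.07261206209659576), 0.24230265617370605)
[0.49185671 0.20066773 0.27272977] 26.45
wrist white [[407, 219, 105, 132, 5351], [197, 234, 19, 40, 319], [301, 235, 20, 42, 337], [51, 306, 13, 12, 101]]
wrist blue [[503, 366, 9, 10, 47]]
wrist green []
```

```bash
cat >> fin.py <<'E'
from scipy.optimize import least_squares
for c0 in((.528,.188),(.54,.2),(.52,.18)):
    s=least_squares(lambda c:np.hypot(*(C-c).T)-.12,c0,loss='cauchy',f_scale=.003);e=np.abs(s.fun);print('mat fit',s.x,(e<.004).sum(),len(e))
E
python3 fin.py|grep fit
```

```text
mat fit [0.52651561 0.18800942] 324 1194
mat fit [0.5265159  0.18800985] 324 1194
mat fit [0.52651558 0.18800959] 324 1194
```

Mat centre is (0.5265, 0.188) and the tray centre is at about (0.527, 0.186), released and level. Handing in.

```bash
python3 -c "
from cell import finish_job
print(finish_job())"
```

```text
the job is handed in; nothing more can be done
None
```

The job is handed in at about 26.5 s of the 61 s limit: all three pens left the tray at the slot, no stray pen showed in any view (one seen inside through the slot, the others presumed below it), the empty tray is level within about 2 mm of the mat's centre and released, the other items show no movement, and I viewed 11 pictures, one over the limit of 10.

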